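# Move a row of microscope optics to the storage tray in reverse order

### The job

Move the four microscope parts from the aluminium stand into the wooden tray, one to each compartment, in reverse order: the part at the left end of the stand goes into the right-end compartment of the tray, and so on, so that a colleague across the bench sees the row as you see it now. Keep each part upright, the same way up, and set it down flat on its compartment's floor; these are fragile optics, so never drop one or tip one over.

Things in the scene. Friction and masses are not known exactly. Their poses are not given: they have to be found in the camera images.
- low: Low-power objective: short plain steel cylinder, 34 mm in diameter, 46 mm tall, standing upright, 0.1 to 0.2 kg. Origin: centre of its underside; z up its axis. Grip the barrel anywhere on its upper 34 mm.
- high: High-power objective: the slim, tallest, pointed one. Steel barrel 28 mm in diameter up to 52 mm, then a cone to a 12 mm tip at 70 mm, 0.1 to 0.22 kg. Origin: centre of its underside; z up its axis. Grip the barrel, e.g. 36 mm above its underside.
- eye: Eyepiece standing on its eyecup: black eyecup 36 mm in diameter and 22 mm tall, above it a steel tube 24 mm in diameter up to 61 mm, 0.08 to 0.17 kg. Origin: centre of its underside; z up its axis. Grip the tube, e.g. 44 mm above its underside.
- cube: Filter cube: black square block, 32 x 32 mm, 46 mm tall, with a small green glass window on top, about 0.1 kg. Origin: centre of its underside; z up, x and y along its sides (turned up to 0.3 rad from the stand's). Grip across a pair of parallel sides, e.g. 36 mm above its underside.
- pad_low: Flat round brown cork pad, 48 mm across, 5 mm thick, fixed on the stand under the low-power objective's starting place (it marks that place also after the part is gone). Origin: centre of its underside, on the stand's top face. It does not move.
- pad_high: Flat round brown cork pad, 48 mm across, 5 mm thick, fixed on the stand under the high-power objective's starting place (it marks that place also after the part is gone). Origin: centre of its underside, on the stand's top face. It does not move.
- pad_eye: Flat round brown cork pad, 48 mm across, 5 mm thick, fixed on the stand under the eyepiece's starting place (it marks that place also after the part is gone). Origin: centre of its underside, on the stand's top face. It does not move.
- pad_cube: Flat round brown cork pad, 48 mm across, 5 mm thick, fixed on the stand under the filter cube's starting place (it marks that place also after the part is gone). Origin: centre of its underside, on the stand's top face. It does not move.
- stand: Source stand: flat aluminium plate, 66 mm (x) by 246 mm (y), 10 mm thick, fixed, on the left or the right half of the bench. Origin: centre of its underside; y runs along the row, to the robot's left within 0.35 rad. The four pads lie at y = +87, +29, -29 and -87 mm, x = 0, on its top at z = 10 mm; parts stand on the pads at z = 15 mm, within 4 mm of the pad's centre.
- tray: Destination tray: wooden tray, 64 mm (x) by 238 mm (y), 14 mm tall, fixed, on the other half of the bench. Origin: centre of its underside; y runs along the row, to the robot's left within 0.35 rad. Four empty square compartments, each 52 x 52 mm inside, centred at y = +87, +29, -29 and -87 mm, x = 0; their floor is at z = 6 mm, the walls are 6 mm thick and end at z = 14 mm.
There are look-alikes about, which are no part of the job. Leave any purple look-alike of the tray alone.

How it is judged (in metres and radians):
At the end, for the whole second after the job is handed in: Each part stands upright (within 0.12 rad), released and at rest on the floor of the compartment that mirrors its starting place (stand y = +87 mm goes to tray y = -87 mm, +29 to -29, -29 to +29, -87 to +87), its axis within 16 mm of the compartment's centre in x and in y (((y of pad_low in the frame of stand between 0.067 and 0.107 m and y of low in the frame of tray between -0.103 and -0.071 m) or (y of pad_low in the frame of stand between 0.009 and 0.049 m and y of low in the frame of tray between -0.045 and -0.013 m) or (y of pad_low in the frame of stand between -0.049 and -0.009 m and y of low in the frame of tray between 0.013 and 0.045 m) or (y of pad_low in the frame of stand between -0.107 and -0.067 m and y of low in the frame of tray between 0.071 and 0.103 m)) and x of low in the frame of tray between -0.016 and 0.016 m and z of low in the frame of tray between 0.002 and 0.01 m and angle between each of low, high, eye, cube's own z axis and vertical below 0.12 rad and linear speed of each of low, high, eye, cube below 0.02 m/s and ((y of pad_high in the frame of stand between 0.067 and 0.107 m and y of high in the frame of tray between -0.103 and -0.071 m) or (y of pad_high in the frame of stand between 0.009 and 0.049 m and y of high in the frame of tray between -0.045 and -0.013 m) or (y of pad_high in the frame of stand between -0.049 and -0.009 m and y of high in the frame of tray between 0.013 and 0.045 m) or (y of pad_high in the frame of stand between -0.107 and -0.067 m and y of high in the frame of tray between 0.071 and 0.103 m)) and x of high in the frame of tray between -0.016 and 0.016 m and z of high in the frame of tray between 0.002 and 0.01 m and ((y of pad_eye in the frame of stand between 0.067 and 0.107 m and y of eye in the frame of tray between -0.103 and -0.071 m) or (y of pad_eye in the frame of stand between 0.009 and 0.049 m and y of eye in the frame of tray between -0.045 and -0.013 m) or (y of pad_eye in the frame of stand between -0.049 and -0.009 m and y of eye in the frame of tray between 0.013 and 0.045 m) or (y of pad_eye in the frame of stand between -0.107 and -0.067 m and y of eye in the frame of tray between 0.071 and 0.103 m)) and x of eye in the frame of tray between -0.016 and 0.016 m and z of eye in the frame of tray between 0.002 and 0.01 m and ((y of pad_cube in the frame of stand between 0.067 and 0.107 m and y of cube in the frame of tray between -0.103 and -0.071 m) or (y of pad_cube in the frame of stand between 0.009 and 0.049 m and y of cube in the frame of tray between -0.045 and -0.013 m) or (y of pad_cube in the frame of stand between -0.049 and -0.009 m and y of cube in the frame of tray between 0.013 and 0.045 m) or (y of pad_cube in the frame of stand between -0.107 and -0.067 m and y of cube in the frame of tray between 0.071 and 0.103 m)) and x of cube in the frame of tray between -0.016 and 0.016 m and z of cube in the frame of tray between 0.002 and 0.01 m); the robot touches nothing.
It fails at once if a part is tipped over (more than 0.8 rad from upright) (angle between any of low, high, eye, cube's own z axis and vertical above 0.8 rad).
It fails at once if a part is dropped or knocked flying (moves faster than 0.6 m/s, as after a fall of about 2 cm, with the fingers not touching it) ((linear speed of low above 0.6 m/s and contact force between low and the fingers below 0.05 N) or (linear speed of high above 0.6 m/s and contact force between high and the fingers below 0.05 N) or (linear speed of eye above 0.6 m/s and contact force between eye and the fingers below 0.05 N) or (linear speed of cube above 0.6 m/s and contact force between cube and the fingers below 0.05 N)).
It also fails if it takes over 112 s, if anything falls off the work surface, if the arm or the gripper's body presses on something with over 40 N, if the wrist force passes 120 N, or if a joint passes its speed limit or range.

### The arm

A 6-joint arm with a two-finger parallel gripper is mounted at the origin on the work surface. World frame = base frame: x ahead of the robot, y to its left, z up, the work surface at z = 0. Lengths are in mm, angles in rad, forces in N, time in s.
With the tool pointing down it reaches from about 275 to 1000 mm from the base axis. Payload 8.4 kg.
Tool frame: the origin (TCP) lies at the very end of the fingers, on their centre line; the grasp point (between the pads) lies 19 mm behind it; z points along the fingers, x is the direction in which the jaws open and shut, and the axes are right-handed (so a half turn about z gives the same grasp; the last joint's range is limited). The gripper opens to 85 mm and grips with 20 to 120 N. Pads are 22 mm wide; open, the fingers measure 114 mm over their backs; the gripper's body (76 mm by 85 mm) begins 54 mm behind the grasp point. The pads swing forward as they close: fully open they stand 13 mm farther back than shut.
Start: joints at [1.211, 0.353, 1.633, -0, 1.155, -0.002], TCP at [218.883, 585.421, 231.281] pointing down, gripper open.
Joint ranges: [-2.63, 2.63], [-0.92, 2.1], [0.06, 2.66], [-1.3, 4.44], [0, 2.69], [-3.02, 3.02]. Speed limits (rad/s): [2.22, 2.22, 2.79, 3.14, 3.14, 3.14].

### API

Orientations are given as [roll, pitch, yaw] about the fixed x, y, z axes, in that order (R = Rz(yaw) Ry(pitch) Rx(roll)).
In Python, from rig import r gives the robot as it stands. The module is installed in compiled form; this text tells all that it offers.
- The arm moves only by the tool apply_moves, never from a script. Its argument "targets" is a list that holds one entry, the list of rows, each a list of 7 numbers: the gripper's target within -1 to 1 (fully open at 1, half-way at 0, shut at -1), then the shift along the tool's x, y, z in cm, then the turn, a rotation vector about the tool's x, y, z in degrees. A call has 1 to 8 rows; each row is the pose to reach, as a shift and turn from the pose measured when the call began, along the tool's axes at that moment; what a row does not reach only later rows make up. A row lasts 1/10 s, in which the tool goes at most 50 mm and 8.59 degrees, less where a joint would pass 70% of its speed; a pose out of reach is approached as far as the arm can. A call with a gripper value outside its range is refused whole. The fingers move at their own pace and stop on an object; "newtons" is the grip in N (left out, the last holds). Time passes only in rows, so rows that repeat a pose let the fingers close. It gives the time, the measured TCP pose, the force and the opening at its end, in the units of the state.
- r.sense(): the state, without advancing time (a new reading comes with each control period).
- r.grab_frame(name): name is "side" or "top" or "wrist"; returns a dict with "pixels" (384x512x3 uint8, red, green, blue), "fov_y" (degrees; the focal length in pixels is half the picture's height over the tangent of half this angle, whatever the lens; pixels are square), "cx", "cy" (the principal point, pixels), "D" ([k1, k2, p1, p2, k3] as OpenCV has them; the pictures are not rectified), "R" (3x3) and "t" (3): a world point X has camera coordinates R X + t; the wrist camera has in their place "mount" (4x4, takes a point from camera to tool coordinates, whose origin is the TCP and whose axes are the tool frame's). Camera axes: x right, y down, z forward; pixel columns grow to the right and rows downward; lengths in mm; the calibration is good to about 2 mm. A picture is of the moment at which its call begins: read the wrist's pose just before it. There is no depth.
- r.sign_off(): hands the job in, once; it reports no verdict.
The state is a dict: "clock": time; "qpos": joint angles; "qvel": joint speeds; "joint_efforts": joint torques, N m; "eef_pos": TCP position; "tcp_rot": TCP orientation; "contact_force": force on the tool from outside, world axes, zero at the start; "wrist_torque": the same for the moment, N m; "opening": opening from 0.0 (shut) to 1.0 (fully open).
Only numpy, scipy, OpenCV 4.12 (cv2) and the standard library are available. Lean on these libraries where they do the work, as an engineer would, in place of code of your own. Each camera call takes 0.05 s, during which the arm holds its last target. There are 200 camera calls.

## Working session

There is one attempt and no reset: what is moved stays moved. The work goes in short steps, Python scripts to look and compute and a tool call to move; the robot and the scene stay as the last step left them, time stands still between calls to the robot, and variables do not carry over. Pictures are saved under pics/ and viewed, about 12 in all and at most 16, crops included, and the job is handed in when it is done.

Besides the shell and the picture viewer there is one more tool, called after ">>>" by a JSON object that holds its "name" and its "arguments". apply_moves: Moves the arm, as the interface text tells. Its arguments: {"type":"object","properties":{"targets":{"type":"array"},"newtons":{"type":"number"}},"required":["targets"]}

```bash
mkdir -p pics
cat > h.py <<'E'
import numpy as np, cv2
from rig import r
def K(f):
    F=f["pixels"].shape[0]/2/np.tan(np.radians(f["fov_y"])/2)
    return np.array([[F,0,f["cx"]],[0,F,f["cy"]],[0,0,1]])
def eul(e):
    a,b,c=e
    from scipy.spatial.transform import Rotation as S
    return S.from_euler('xyz',[a,b,c]).as_matrix()
def grab(n,save=None):
    s=r.sense(); f=r.grab_frame(n); f["D"]=np.array(f["D"],float)
    if n=="wrist":
        M=np.array(f["mount"]); T=np.eye(4); T[:3,:3]=eul(s["tcp_rot"]); T[:3,3]=s["eef_pos"]
        W=T@M; f["R"]=W[:3,:3].T; f["t"]=-W[:3,:3].T@W[:3,3]
    f["R"]=np.array(f["R"]); f["t"]=np.array(f["t"])
    if save: cv2.imwrite(f"pics/{save}.png",cv2.cvtColor(f["pixels"],cv2.COLOR_RGB2BGR))
    return f
def onplane(f,uv,z):
    p=cv2.undistortPoints(np.array(uv,float).reshape(-1,1,2),K(f),f["D"]).reshape(-1,2)
    d=np.c_[p,np.ones(len(p))]@f["R"]; c=-f["R"].T@f["t"]
    return c+d*((z-c[2])/d[:,2])[:,None]
def proj(f,X):
    return cv2.projectPoints(np.array(X,float).reshape(-1,3),cv2.Rodrigues(f["R"])[0],f["t"],K(f),f["D"])[0].reshape(-1,2)
E
python3 - <<'E'
from h import *
for n in("top","side"):
    f=grab(n,n); print(n,-f["R"].T@f["t"],f["fov_y"],f["D"])
f=grab("wrist"); print(np.array(f["mount"]).round(3),f["fov_y"])
print(r.sense())
E
```

```text
top [ 323.43276203  -16.63571349 1003.14508969] 57.42485604649436 [-0.00889842  0.          0.          0.          0.        ]
side [-152.15469366 -683.10742     780.49995822] 42.81472779733236 [-0.02815128  0.          0.          0.          0.        ]
[[ 1.00000e+00  1.00000e-03 -0.00000e+00 -5.56000e-01]
 [-1.00000e-03  9.61000e-01  2.78000e-01 -7.27080e+01]
 [ 1.00000e-03 -2.78000e-01  9.61000e-01 -1.42647e+02]
 [ 0.00000e+00  0.00000e+00  0.00000e+00  1.00000e+00]] 68.35029289829713
{'clock': 0.15, 'qpos': array([ 1.21060343e+00,  3.53527327e-01,  1.63394322e+00, -6.05284641e-06,
        1.15519110e+00, -2.38970570e-03]), 'qvel': array([ 0.00100986, -0.00094136, -0.0019699 ,  0.00026662,  0.00029273,
       -0.00114043]), 'joint_efforts': array([ 1.01068301e-03, -6.05636001e+01, -3.42344713e+01,  1.37326665e-04,
        6.12471558e-03,  4.95541519e-05]), 'eef_pos': array([218.75768722, 585.09028726, 230.71882771]), 'tcp_rot': array([3.14158967e+00, 1.06900189e-03, 1.21299558e+00]), 'contact_force': array([-0.13438475, -0.86561743, -0.15496383]), 'wrist_torque': array([-0.04644605, -0.0553076 , -0.02564884]), 'opening': 0.9977202487479792}
```

View pics/top.png

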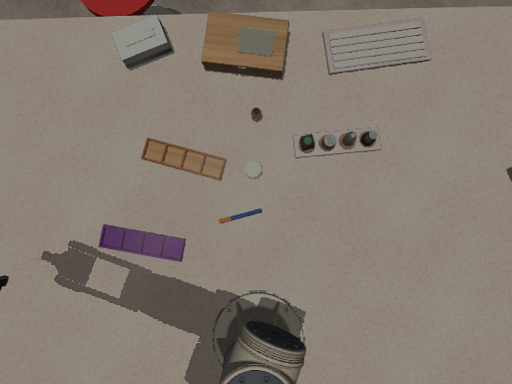

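View pics/side.png

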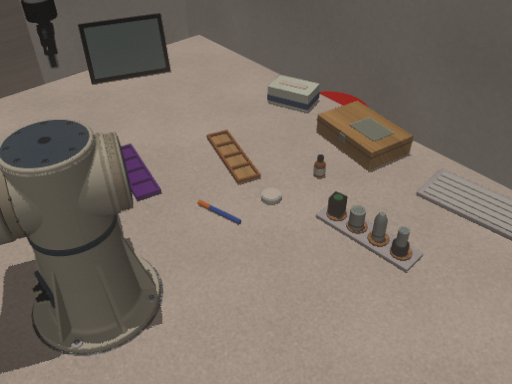

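The top view shows the wooden tray at about (184,158). The purple look-alike is at (142,243) and gets left alone. The stand is at (337,142), and from left to right it holds the cube (307,143), low (328,142), high (349,140) and eye (369,138). The side view agrees on the order. Next I'll measure the tray and stand.

Run:
```python
from h import *
f=grab("top"); im=f["pixels"]; hsv=cv2.cvtColor(im,cv2.COLOR_RGB2HSV)
for p in [(160,148),(150,142),(298,150),(318,153),(270,200),(345,150),(340,130)]: print(p,im[p[1],p[0]],hsv[p[1],p[0]])
def rect(m,roi,z,name):
    M=np.zeros_like(m); x0,y0,x1,y1=roi; M[y0:y1,x0:x1]=m[y0:y1,x0:x1]
    M=cv2.morphologyEx(M,cv2.MORPH_CLOSE,np.ones((7,7)))
    c=max(cv2.findContours(M,0,2)[0],key=cv2.contourArea)
    w=onplane(f,c.reshape(-1,2),z)[:,:2].astype(np.float32)
    R=cv2.minAreaRect(w); B=cv2.boxPoints(R); 
    print(name,R); cv2.drawContours(im,[np.int32(proj(f,np.c_[B,np.full(4,z)]))],-1,(255,0,0),1)
tr=((hsv[...,1]>90)&(hsv[...,0]<20)).astype(np.uint8)
st=((hsv[...,1]<32)&(hsv[...,2]>90)).astype(np.uint8)
rect(tr,(130,125,240,195),14,"tray"); rect(st,(280,115,400,170),10,"stand")
o=cv2.resize(im[110:190,130:390],None,fx=3,fy=3,interpolation=cv2.INTER_CUBIC)
cv2.imwrite("pics/c1.png",o[...,::-1])
```

```text
(160, 148) [136 107  75] [ 16 114 136]
(150, 142) [132 103  73] [ 15 114 132]
(298, 150) [144 137 134] [  9  18 144]
(318, 153) [143 138 134] [ 13  16 143]
(270, 200) [141 135 123] [ 20  33 141]
(345, 150) [142 135 130] [ 13  22 142]
(340, 130) [135 127 119] [ 15  30 135]
tray ((504.0937194824219, 207.9967041015625), (237.3872833251953, 63.395809173583984), 73.63971710205078)
stand ((548.1077270507812, -207.39706420898438), (112.94539642333984, 300.4537353515625), 11.619823455810547)
```

View pics/c1.png

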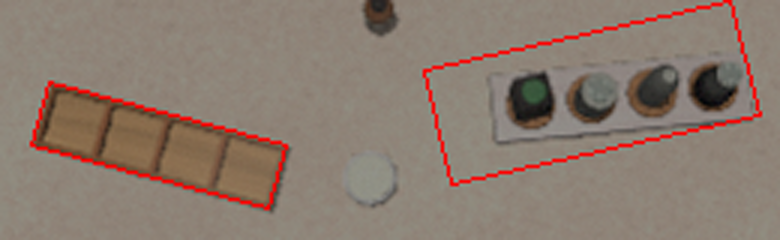

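The crop confirms the wooden tray: the rectangle fits at 237x63 mm. The stand mask leaked into the bench, so I'll refine it using colour difference.

Run:
```python
from h import *
f=grab("top"); im=f["pixels"]; b=cv2.GaussianBlur(im,(3,3),0).astype(int)
d=b[...,0]-b[...,2]
m=((d<14)&(b[...,2]>115)).astype(np.uint8)
hsv=cv2.cvtColor(im,cv2.COLOR_RGB2HSV)
# parts/pads: brown or dark
M=np.zeros_like(m); M[120:165,285:390]=m[120:165,285:390]
n,l,s,c=cv2.connectedComponentsWithStats(cv2.morphologyEx(M,cv2.MORPH_CLOSE,np.ones((9,9)))); i=1+s[1:,4].argmax(); print(s[i])
cc=max(cv2.findContours((l==i).astype(np.uint8),0,2)[0],key=cv2.contourArea)
w=onplane(f,cc.reshape(-1,2),10)[:,:2].astype(np.float32); R=cv2.minAreaRect(w); print(R)
B=cv2.boxPoints(R); cv2.drawContours(im,[np.int32(proj(f,np.c_[B,np.full(4,10)])+.5)],-1,(255,0,0),1)
a=np.radians(R[2]) if R[1][0]>R[1][1] else np.radians(R[2]+90)
yx=np.array([np.cos(a),np.sin(a)]); yx*=np.sign(yx[1])
print("yaw",np.arctan2(-yx[0],yx[1]))
for k in(87,29,-29,-87):
    P=np.array(R[0])+k*yx; print(k,P); u=proj(f,[[*P,15]])[0]; cv2.circle(im,tuple(np.int32(u+.5)),2,(255,255,0),-1)
o=cv2.resize(im[115:170,280:395],None,fx=6,fy=6,interpolation=cv2.INTER_CUBIC); cv2.imwrite("pics/c2.png",o[...,::-1])
```

```text
[293 128  87  29 769]
((544.4628295898438, -232.9135284423828), (62.937904357910156, 245.26312255859375), 4.341096878051758)
yaw 0.07576643367004982
87 [ 537.8774547  -146.16312304]
29 [ 542.26770463 -203.99672664]
-29 [ 546.65795455 -261.83033024]
-87 [ 551.04820448 -319.66393385]
```

View pics/c2.png

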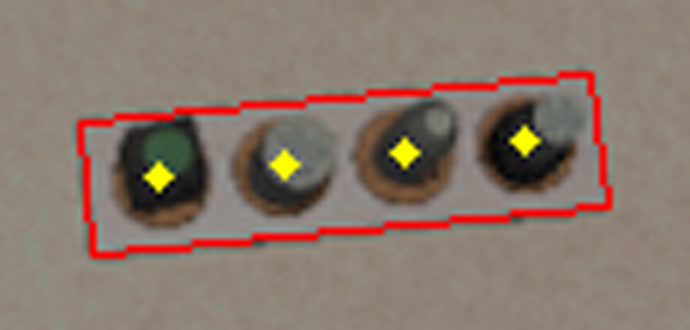

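The fit comes out at 63x245 mm with the pads where they should be, so both frames are known to a few mm. I'll move the wrist camera over the stand.

```bash
cat >> h.py <<'E'
from scipy.spatial.transform import Rotation as S
def delta(P,yaw):
    "cm shift and deg turn in tool axes to a tool-down pose"
    s=r.sense(); R=eul(s["tcp_rot"]); G=eul([np.pi,0,yaw])
    print("from",np.round(s["eef_pos"],1),np.round(s["tcp_rot"],3),"F",np.round(s["contact_force"],1),"op",round(s["opening"],3),"t",round(s["clock"],2))
    print("delta",(R.T@(np.array(P)-s["eef_pos"])/10).round(2),np.degrees(S.from_matrix(R.T@G).as_rotvec()).round(2))
E
python3 -c "
from h import *
delta([545,-215,200],0.076)"
```

```text
from [218.8 585.2 230.9] [-3.142e+00  1.000e-03  1.213e+00] F [ 0.2 -0.5  1.1] op 0.998 t 0.25
delta [-63.53  58.58   3.13] [2.000e-02 3.000e-02 6.515e+01]
```

>>> {"name": "apply_moves", "arguments": {"targets": [[[1,-63.5,58.6,3.1,0,0,65],[1,-63.5,58.6,3.1,0,0,65],[1,-63.5,58.6,3.1,0,0,65],[1,-63.5,58.6,3.1,0,0,65],[1,-63.5,58.6,3.1,0,0,65],[1,-63.5,58.6,3.1,0,0,65],[1,-63.5,58.6,3.1,0,0,65],[1,-63.5,58.6,3.1,0,0,65]]]}}

```text
clock: 1.05
eef_pos: [370.2, 213.5, 217.2]
tcp_rot: [3.141, -0.0, 0.073]
contact_force: [1.0, -0.6, -0.6]
opening: 1.002
```

```bash
python3 -c "
from h import *
delta([545,-215,200],0.076)"
```

```text
from [370.2 213.5 217.2] [ 3.141 -0.     0.073] F [ 1.  -0.6 -0.6] op 1.002 t 1.05
delta [14.29 44.01  1.74] [ 0.02 -0.03 -0.15]
```

>>> {"name": "apply_moves", "arguments": {"targets": [[[1,14.3,44,1.7,0,0,0],[1,14.3,44,1.7,0,0,0],[1,14.3,44,1.7,0,0,0],[1,14.3,44,1.7,0,0,0],[1,14.3,44,1.7,0,0,0],[1,14.3,44,1.7,0,0,0],[1,14.3,44,1.7,0,0,0],[1,14.3,44,1.7,0,0,0]]]}}

```text
clock: 1.85
eef_pos: [521.1, -157.2, 202.7]
tcp_rot: [3.141, -0.001, 0.073]
contact_force: [0.8, 1.2, 0.7]
opening: 0.995
```

```bash
python3 -c "
from h import *
delta([545,-215,200],0.076)"
```

```text
from [ 521.1 -157.2  202.7] [ 3.141e+00 -1.000e-03  7.300e-02] F [0.8 1.2 0.7] op 0.995 t 1.85
delta [1.97 5.94 0.27] [ 0.02 -0.05 -0.18]
```

>>> {"name": "apply_moves", "arguments": {"targets": [[[1,2,5.9,0.3,0,0,0],[1,2,5.9,0.3,0,0,0],[1,2,5.9,0.3,0,0,0],[1,2,5.9,0.3,0,0,0],[1,2,5.9,0.3,0,0,0]]]}}

```text
clock: 2.35
eef_pos: [544.7, -213.1, 199.7]
tcp_rot: [-3.141, -0.0, 0.074]
contact_force: [0.3, -0.1, -0.3]
opening: 1.002
```

Run:
```python
from h import *
f=grab("wrist","w1"); delta([545,-215,200],0.076)
a=-0; y=np.array([-np.sin(.0758),np.cos(.0758)])
P=[np.array([544.5,-232.9])+k*y for k in(87,29,-29,-87)]
print(proj(f,[[*p,15] for p in P]).round())
```

```text
from [ 544.8 -213.1  199.8] [-3.142e+00 -1.000e-03  7.400e-02] F [-0.3  0.8  0.5] op 1.003 t 2.4
delta [ 0.    0.19 -0.02] [-0.01 -0.03 -0.11]
[[251. 118.]
 [251. 169.]
 [251. 216.]
 [251. 258.]]
```

View pics/w1.png

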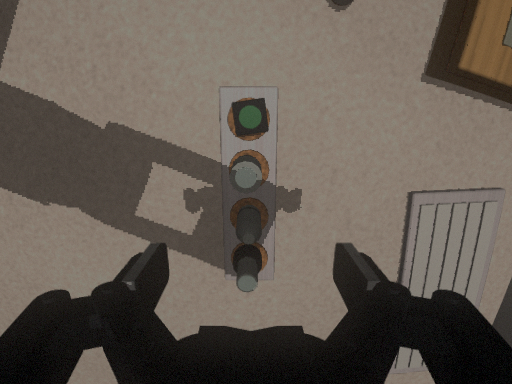

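The wrist view has the stand vertical in the picture: cube window at (250,117), low top (246,176), high (248,225), eye top (247,280). The pads show at column 249 against 251 predicted. Next I'll measure the tops and the cube's turn.

Run:
```python
from h import *
f=grab("wrist"); im=f["pixels"].astype(int)
for u,v in [(250,117),(240,108),(262,128),(246,176),(248,240),(246,210),(247,281),(247,262),(235,150),(250,132)]: print((u,v),im[v,u],end=' ')
print()
Rr,G,B=im[...,0],im[...,1],im[...,2]
tops=((G>Rr+2)&(G>55)).astype(np.uint8); M=np.zeros_like(tops); M[85:300,215:285]=tops[85:300,215:285]
n,l,s,c=cv2.connectedComponentsWithStats(cv2.morphologyEx(M,cv2.MORPH_OPEN,np.ones((3,3))))
for i in range(1,n):
    if s[i,4]>25:
        z=61 if c[i,1]<195 else 76
        q=np.argwhere(l==i)[:,::-1]; w=onplane(f,q,z); R=cv2.minEnclosingCircle(w[:,:2].astype(np.float32))
        print(s[i],c[i],"mean",w.mean(0).round(1),"circ",np.round(R[0],1),round(R[1],1))
dark=(im.max(2)<60).astype(np.uint8); D=np.zeros_like(dark); D[88:145,222:278]=dark[88:145,222:278]
D|=((G>Rr+15)&(np.indices(G.shape)[0]<145)&(np.indices(G.shape)[1]>222)&(np.indices(G.shape)[1]<278)).astype(np.uint8)
D=cv2.morphologyEx(D,cv2.MORPH_CLOSE,np.ones((7,7)))
c=max(cv2.findContours(D,0,2)[0],key=cv2.contourArea); w=onplane(f,c.reshape(-1,2),61)[:,:2].astype(np.float32)
Rc=cv2.minAreaRect(w); print("cube",Rc, cv2.boundingRect(c))
br=((Rr>B+30)&(Rr>70)).astype(np.uint8)
for v0,v1 in((92,143),(148,190),(195,235),(238,275)):
    q=np.argwhere(br[v0:v1,222:278])[:,::-1]+[222,v0]; w=onplane(f,q,20)
    Q=cv2.minEnclosingCircle(w[:,:2].astype(np.float32)); print("pad",np.round(Q[0],1),round(Q[1],1))
o=cv2.resize(f["pixels"][80:300,190:310],None,fx=2.7,fy=2.7,interpolation=cv2.INTER_CUBIC); cv2.imwrite("pics/c3.png",o[...,::-1])
```

```text
(250, 117) [63 92 66] (240, 108) [51 49 44] (262, 128) [48 43 40] (246, 176) [ 98 103  96] (248, 240) [64 63 59] (246, 210) [50 48 43] (247, 281) [ 94 100  92] (247, 262) [51 48 47] (235, 150) [136 129 126] (250, 132) [47 45 42] 
[238 105  24  24 442] [249.55429864 116.35067873] mean [ 536.5 -143.9   61. ] circ [ 536.4 -144. ] 11.4
[235 168  21  20 253] [245.25296443 177.72332016] mean [ 536.6 -204.5   61. ] circ [ 536.4 -204. ] 10.7
[239 276  16  15 161] [246.94409938 282.86335404] mean [ 546.6 -317.3   76. ] circ [ 545.6 -317.6] 9.9
cube ((536.58740234375, -144.51414489746094), (31.50043296813965, 31.990921020507812), 12.199061393737793) (232, 98, 36, 38)
pad [ 534.8 -147. ] 23.2
pad [ 539.4 -203.3] 23.0
pad [ 544.5 -259.4] 21.7
pad [ 549.3 -317. ] 22.1
```

View pics/c3.png

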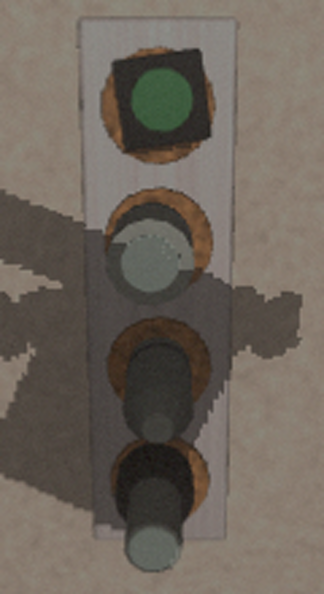

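Cube centre is (536.5,-144) with yaw 0.213, and the fitted box is 31.5x32 mm, which matches. Low is at (536.5,-204) and eye at (546.5,-317). The high tip is at about (248,238.5). The mirror mapping is cube→-87, low→-29, high→+29, eye→+87. I'll pick the cube first.

Run:
```python
from h import *
f=grab("wrist"); print("high",onplane(f,[(248.1,238.5)],85))
y=np.array([np.cos(np.radians(73.64)),np.sin(np.radians(73.64))])
for k in(-87,-29,29,87): print(k,(np.array([504.1,208])+k*y).round(1))
delta([536.5,-144,110],.213); delta([536.5,-144,32],.213)
```

```text
high [[ 544.02383022 -260.6366431    85.        ]]
-87 [479.6 124.5]
-29 [495.9 180.2]
29 [512.3 235.8]
87 [528.6 291.5]
from [ 545.1 -213.4  200. ] [ 3.141e+00 -1.000e-03  7.400e-02] F [ 0.1 -0.3  0.5] op 1.001 t 2.5
delta [-0.36 -6.98  9.  ] [ 0.02 -0.06 -7.95]
from [ 545.1 -213.4  200. ] [ 3.141e+00 -1.000e-03  7.400e-02] F [ 0.1 -0.3  0.5] op 1.001 t 2.5
delta [-0.36 -6.99 16.8 ] [ 0.02 -0.06 -7.95]
```

>>> {"name": "apply_moves", "arguments": {"targets": [[[1,-0.36,-7,9,0,0,-8],[1,-0.36,-7,9,0,0,-8],[1,-0.36,-7,9,0,0,-8],[1,-0.36,-7,9,0,0,-8],[1,-0.36,-7,13,0,0,-8],[1,-0.36,-7,16.8,0,0,-8],[1,-0.36,-7,16.8,0,0,-8],[1,-0.36,-7,16.8,0,0,-8]]]}}

```text
clock: 3.3
eef_pos: [537.5, -144.7, 33.3]
tcp_rot: [3.141, -0.002, 0.213]
contact_force: [0.6, 0.6, 0.7]
opening: 1.001
```

Run:
```python
from h import *
delta([536.5,-144,32],.213); grab("wrist","w2")
```

```text
from [ 537.5 -144.7   33.3] [ 3.141e+00 -2.000e-03  2.130e-01] F [0.6 0.6 0.7] op 1.001 t 3.3
delta [-0.08 -0.09  0.13] [ 0.05 -0.09  0.03]
```

View pics/w2.png

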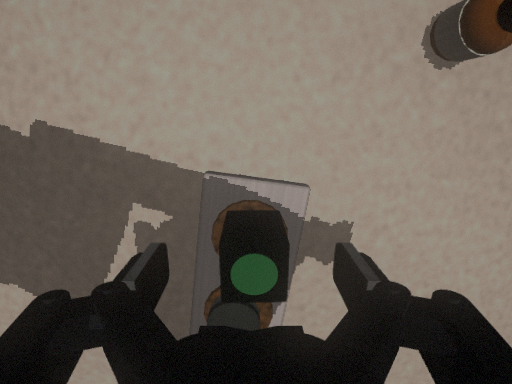

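The cube sits centred between the jaws (window at 254, jaw midpoint about 252) and square to them. Closing now.

>>> {"name": "apply_moves", "arguments": {"targets": [[[-1,-0.08,-0.09,0.1,0,0,0],[-1,-0.08,-0.09,0.1,0,0,0],[-1,-0.08,-0.09,0.1,0,0,0],[-1,-0.08,-0.09,0.1,0,0,0],[-1,-0.08,-0.09,0.1,0,0,0],[-1,-0.08,-0.09,0.1,0,0,0],[-1,-0.08,-0.09,0.1,0,0,0],[-1,-0.08,-0.09,0.1,0,0,0]]], "newtons": 35}}

```text
clock: 4.15
eef_pos: [537.7, -144.2, 34.0]
tcp_rot: [3.139, -0.004, 0.214]
contact_force: [-1.5, -1.0, 7.2]
opening: 0.369
```

>>> {"name": "apply_moves", "arguments": {"targets": [[[-1,0,0,0,0,0,0],[-1,0,0,0,0,0,0],[-1,0,0,-1,0,0,0],[-1,0,0,-3,0,0,0],[-1,0,0,-6,0,0,0],[-1,0,0,-9,0,0,0],[-1,0,0,-12,0,0,0],[-1,0,0,-12,0,0,0]]]}}

```text
clock: 4.95
eef_pos: [539.6, -144.7, 158.6]
tcp_rot: [3.136, -0.01, 0.214]
contact_force: [0.8, -0.2, -1.7]
opening: 0.368
```

Run:
```python
from h import *
delta([479.6,124.5,140],-.148);delta([479.6,124.5,26],-.148)
```

```text
from [ 539.6 -144.7  158.6] [ 3.136 -0.01   0.214] F [ 0.8 -0.2 -1.7] op 0.368 t 4.95
delta [ -0.17 -27.59   1.7 ] [ 0.2  -0.64 20.72]
from [ 539.6 -144.7  158.6] [ 3.136 -0.01   0.214] F [ 0.8 -0.2 -1.7] op 0.368 t 4.95
delta [ -0.29 -27.65  13.1 ] [ 0.2  -0.64 20.72]
```

The cube is held: opening 0.368, about 31 mm. I'll carry it to the right-end compartment with the jaws square to the tray (yaw -0.286).

>>> {"name": "apply_moves", "arguments": {"targets": [[[-1,0,-3,0,0,0,4],[-1,0,-7,0,0,-0.3,8],[-1,0,-11,0.4,0,-0.6,12],[-1,-0.1,-15,0.8,0,-0.6,16],[-1,-0.1,-19,1.2,0.2,-0.6,20],[-1,-0.2,-23,1.7,0.2,-0.6,24],[-1,-0.2,-26,1.7,0.2,-0.6,28],[-1,-0.2,-27.6,1.7,0.2,-0.6,28.6]]]}}

```text
clock: 5.75
eef_pos: [477.9, 126.5, 139.4]
tcp_rot: [-3.141, 0.001, -0.286]
contact_force: [-0.9, -0.5, -1.8]
opening: 0.369
```

Run:
```python
from h import *
delta([479.6,124.5,50],-.286);
f=grab("wrist","w3"); im=f["pixels"]; hsv=cv2.cvtColor(im,cv2.COLOR_RGB2HSV)
```

```text
from [477.9 126.5 139.4] [-3.141e+00  1.000e-03 -2.860e-01] F [-0.9 -0.5 -1.8] op 0.369 t 5.75
delta [0.22 0.15 8.94] [-0.03  0.04 -0.02]
```

View pics/w3.png

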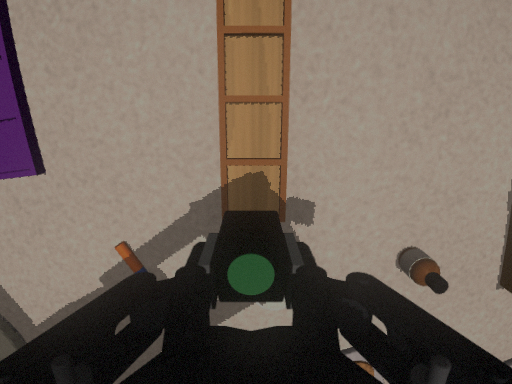

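The tray is aligned in the picture, with the cube at column 251 and the tray centre at about 253. The dividers are at rows 30, 99 and 161. I'll check those against the tray estimate.

Run:
```python
from h import *
f=grab("wrist")
q=onplane(f,[(253.5,30),(253.5,99),(253.5,161)],14); print(q.round(1))
a=np.radians(73.64); y=np.array([np.cos(a),np.sin(a)]); x=np.array([y[1],-y[0]])
for p in q: d=p[:2]-[504.1,208]; print("tray x,y",(d@x).round(1),(d@y).round(1))
# two walls at rows 60,130
print(onplane(f,[(219,60),(289,60),(221,130),(288,130)],14).round(1))
for p in onplane(f,[(219,60),(289,60),(221,130),(288,130)],14): print(((p[:2]-[504.1,208])@x).round(1))
```

```text
[[518.1 263.9  14. ]
 [502.  208.4  14. ]
 [486.2 154.   14. ]]
tray x,y -2.3 57.5
tray x,y -2.1 -0.2
tray x,y -1.9 -56.8
[[482.1 248.9  14. ]
 [541.3 231.6  14. ]
 [465.3 190.4  14. ]
 [525.1 173.   14. ]]
-32.6
29.0
-32.2
30.0
```

The wrist view puts the tray centre at about (502.7,208.4), agreeing within 2 mm, so I'll use that. Lowering the cube.

>>> {"name": "apply_moves", "arguments": {"targets": [[[-1,0.05,0.1,3,0,0,0],[-1,0.05,0.15,6,0,0,0],[-1,0.05,0.15,9,0,0,0],[-1,0.05,0.15,10.5,0,0,0],[-1,0.05,0.15,11,0,0,0],[-1,0.05,0.15,11.1,0,0,0],[-1,0.05,0.15,11.2,0,0,0],[-1,0.05,0.15,11.2,0,0,0]]]}}

```text
clock: 6.65
eef_pos: [479.1, 124.6, 28.3]
tcp_rot: [-3.14, -0.001, -0.283]
contact_force: [0.8, 0.1, -1.0]
opening: 0.367
```

>>> {"name": "apply_moves", "arguments": {"targets": [[[-1,0,0,0.1,0,0,0],[-1,0,0,0.1,0,0,0],[-1,0,0,0.15,0,0,0],[-1,0,0,0.15,0,0,0]]]}}

```text
clock: 7.05
eef_pos: [479.1, 124.7, 27.0]
tcp_rot: [-3.14, -0.001, -0.283]
contact_force: [-0.9, 0.9, -0.6]
opening: 0.366
```

>>> {"name": "apply_moves", "arguments": {"targets": [[[-1,0,0,0.1,0,0,0],[-1,0,0,0.1,0,0,0],[-1,0,0,0.15,0,0,0],[-1,0,0,0.15,0,0,0]]]}}

```text
clock: 7.45
eef_pos: [479.0, 124.6, 25.4]
tcp_rot: [-3.14, -0.001, -0.283]
contact_force: [0.5, -0.8, -0.7]
opening: 0.368
```

>>> {"name": "apply_moves", "arguments": {"targets": [[[-1,0,0,0.1,0,0,0],[-1,0,0,0.1,0,0,0],[-1,0,0,0.1,0,0,0]]]}}

```text
clock: 7.75
eef_pos: [479.2, 124.7, 25.0]
tcp_rot: [-3.14, -0.001, -0.283]
contact_force: [-2.4, 0.4, 8.9]
opening: 0.366
```

Contact came at TCP z 25.0, exactly as predicted. Release and rise.

>>> {"name": "apply_moves", "arguments": {"targets": [[[0,0,0,0,0,0,0],[0.5,0,0,0,0,0,0],[1,0,0,0,0,0,0],[1,0,0,0,0,0,0],[1,0,0,-2,0,0,0],[1,0,0,-6,0,0,0],[1,0,0,-10,0,0,0],[1,0,0,-13,0,0,0]]]}}

```text
clock: 8.55
eef_pos: [479.4, 124.7, 157.1]
tcp_rot: [-3.139, -0.002, -0.283]
contact_force: [-0.1, -0.9, -0.3]
opening: 0.999
```

Run:
```python
from h import *
delta([536.5,-204,150],.076); grab("wrist","w4")
```

```text
from [479.4 124.7 157.1] [-3.139e+00 -2.000e-03 -2.830e-01] F [-0.1 -0.9 -0.3] op 0.999 t 8.55
delta [14.67 29.97  0.68] [ -0.1   -0.16 -20.58]
```

View pics/w4.png

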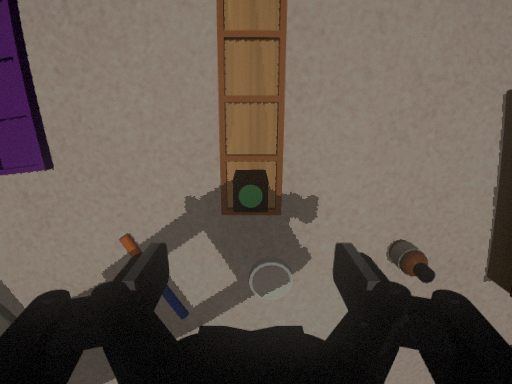

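The cube stands centred in the end compartment at (250,195). Next is low.

>>> {"name": "apply_moves", "arguments": {"targets": [[[1,14.7,30,0.7,0,0,-20.6],[1,14.7,30,0.7,0,0,-20.6],[1,14.7,30,0.7,0,0,-20.6],[1,14.7,30,0.7,0,0,-20.6],[1,14.7,30,0.7,0,0,-20.6],[1,14.7,30,0.7,0,0,-20.6],[1,14.7,30,0.7,0,0,-20.6],[1,14.7,30,0.7,0,0,-20.6]]]}}

```text
clock: 9.4
eef_pos: [540.0, -209.0, 153.4]
tcp_rot: [-3.141, -0.01, 0.072]
contact_force: [0.1, 0.3, 0.2]
opening: 0.996
```

Run:
```python
from h import *
delta([536.5,-204,26.5],.076)
```

```text
from [ 540.  -209.   153.4] [-3.141 -0.01   0.072] F [0.1 0.3 0.2] op 0.996 t 9.4
delta [-0.44 -0.52 12.69] [-0.01 -0.58 -0.21]
```

>>> {"name": "apply_moves", "arguments": {"targets": [[[1,-0.44,-0.5,2,0,-0.6,0],[1,-0.44,-0.5,5,0,-0.6,0],[1,-0.44,-0.5,9,0,-0.6,0],[1,-0.44,-0.5,12,0,-0.6,0],[1,-0.44,-0.5,12.8,0,-0.6,0],[1,-0.44,-0.5,12.8,0,-0.6,0],[1,-0.44,-0.5,12.8,0,-0.6,0]]]}}

```text
clock: 10.1
eef_pos: [537.4, -204.3, 26.5]
tcp_rot: [3.141, -0.001, 0.073]
contact_force: [0.5, -0.1, -0.1]
opening: 1.0
```

Run:
```python
from h import *
delta([536.5,-204,26.5],.076)
```

```text
from [ 537.4 -204.3   26.5] [ 3.141e+00 -1.000e-03  7.300e-02] F [ 0.5 -0.1 -0.1] op 1.0 t 10.1
delta [-0.08 -0.03 -0.  ] [ 0.02 -0.04 -0.19]
```

>>> {"name": "apply_moves", "arguments": {"targets": [[[-1,-0.05,0,0,0,0,0],[-1,-0.05,0,0,0,0,0],[-1,-0.05,0,0,0,0,0],[-1,-0.05,0,0,0,0,0],[-1,-0.05,0,0,0,0,0],[-1,-0.05,0,0,0,0,0],[-1,-0.05,0,0,0,0,0],[-1,-0.05,0,0,0,0,0]]], "newtons": 45}}

```text
clock: 10.9
eef_pos: [537.5, -204.5, 27.4]
tcp_rot: [3.141, -0.002, 0.073]
contact_force: [-0.5, 1.5, 8.0]
opening: 0.371
```

>>> {"name": "apply_moves", "arguments": {"targets": [[[-1,0,0,0,0,0,0],[-1,0,0,-0.5,0,0,0],[-1,0,0,-1.5,0,0,0],[-1,0,0,-3,0,0,0],[-1,0,0,-6,0,0,0],[-1,0,0,-9,0,0,0],[-1,0,0,-12,0,0,0],[-1,0,0,-12,0,0,0]]]}}

```text
clock: 11.7
eef_pos: [539.9, -205.4, 152.8]
tcp_rot: [3.137, -0.009, 0.073]
contact_force: [1.0, 0.6, -1.3]
opening: 0.373
```

Run:
```python
from h import *
delta([494.5,180.6,140],-.286)
```

```text
from [ 539.9 -205.4  152.8] [ 3.137 -0.009  0.073] F [ 1.   0.6 -1.3] op 0.373 t 11.7
delta [ -1.74 -38.84   1.1 ] [ 0.14 -0.57 20.55]
```

>>> {"name": "apply_moves", "arguments": {"targets": [[[-1,-0.1,-4,0,0,0,3],[-1,-0.3,-9,0,0,-0.3,6],[-1,-0.6,-14,0.4,0,-0.6,9],[-1,-0.9,-19,0.8,0,-0.6,12],[-1,-1.1,-24,1.1,0.1,-0.6,15],[-1,-1.4,-29,1.1,0.1,-0.6,18],[-1,-1.6,-34,1.1,0.1,-0.6,20.5],[-1,-1.7,-38.8,1.1,0.1,-0.6,20.5]]]}}

```text
clock: 12.5
eef_pos: [493.9, 182.1, 139.9]
tcp_rot: [3.141, 0.001, -0.287]
contact_force: [1.2, -0.5, -2.0]
opening: 0.375
```

Run:
```python
from h import *
grab("wrist","w5"); delta([494.5,180.6,30],-.286)
```

```text
from [493.8 188.5 140.2] [-3.139e+00  1.000e-03 -2.840e-01] F [ 0.5  6.2 -2. ] op 0.372 t 12.55
delta [ 0.29  0.77 11.02] [-0.16  0.04  0.1 ]
```

View pics/w5.png

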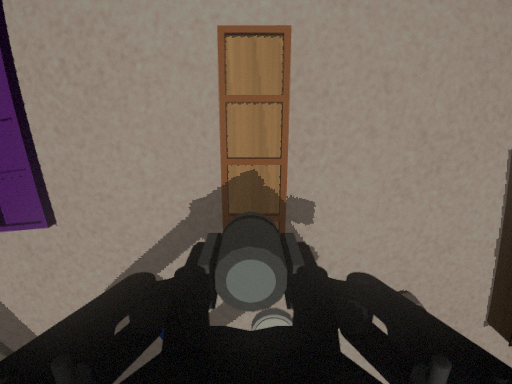

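Low is held square and upright, with its top at (250,283). Lowering; floor contact is expected at TCP z of about 18.5.

>>> {"name": "apply_moves", "arguments": {"targets": [[[-1,0.15,0.4,0.5,0,0,0],[-1,0.2,0.75,3,0,0,0],[-1,0.2,0.75,6.5,0,0,0],[-1,0.2,0.75,9.5,0,0,0],[-1,0.2,0.75,11,0,0,0],[-1,0.2,0.75,11.4,0,0,0],[-1,0.2,0.75,11.6,0,0,0],[-1,0.2,0.75,11.7,0,0,0]]]}}

```text
clock: 13.35
eef_pos: [494.2, 180.7, 23.8]
tcp_rot: [-3.138, -0.0, -0.285]
contact_force: [-0.2, 0.2, -1.4]
opening: 0.376
```

>>> {"name": "apply_moves", "arguments": {"targets": [[[-1,0,0,0.1,0,0,0],[-1,0,0,0.15,0,0,0],[-1,0,0,0.2,0,0,0],[-1,0,0,0.2,0,0,0]]]}}

```text
clock: 13.75
eef_pos: [494.3, 180.8, 22.0]
tcp_rot: [-3.138, -0.0, -0.285]
contact_force: [-0.4, 0.3, -2.3]
opening: 0.373
```

>>> {"name": "apply_moves", "arguments": {"targets": [[[-1,0,0,0.1,0,0,0],[-1,0,0,0.2,0,0,0],[-1,0,0,0.25,0,0,0],[-1,0,0,0.25,0,0,0]]]}}

```text
clock: 14.15
eef_pos: [494.2, 180.8, 19.4]
tcp_rot: [-3.138, -0.0, -0.285]
contact_force: [0.4, -0.5, -2.8]
opening: 0.371
```

>>> {"name": "apply_moves", "arguments": {"targets": [[[-1,0,0,0.1,0,0,0],[-1,0,0,0.15,0,0,0],[-1,0,0,0.15,0,0,0]]]}}

```text
clock: 14.45
eef_pos: [494.4, 180.9, 18.5]
tcp_rot: [-3.138, -0.0, -0.285]
contact_force: [-1.9, -0.5, 6.8]
opening: 0.375
```

Contact at 18.5. Release and rise.

>>> {"name": "apply_moves", "arguments": {"targets": [[[0,0,0,0,0,0,0],[0.5,0,0,0,0,0,0],[1,0,0,0,0,0,0],[1,0,0,0,0,0,0],[1,0,0,-2,0,0,0],[1,0,0,-6,0,0,0],[1,0,0,-10,0,0,0],[1,0,0,-14,0,0,0]]]}}

```text
clock: 15.25
eef_pos: [493.8, 180.3, 159.7]
tcp_rot: [-3.138, 0.0, -0.285]
contact_force: [0.3, 0.6, -0.9]
opening: 1.0
```

Run:
```python
from h import *
delta([544,-260.3,160],.076)
```

```text
from [493.8 180.3 159.7] [-3.138  0.    -0.285] F [ 0.3  0.6 -0.9] op 1.0 t 15.25
delta [17.19 40.87 -0.17] [ -0.19  -0.03 -20.67]
```

>>> {"name": "apply_moves", "arguments": {"targets": [[[1,17.2,40.9,-0.5,-0.2,0,-20.7],[1,17.2,40.9,-0.5,-0.2,0,-20.7],[1,17.2,40.9,-0.5,-0.2,0,-20.7],[1,17.2,40.9,-0.5,-0.2,0,-20.7],[1,17.2,40.9,-0.5,-0.2,0,-20.7],[1,17.2,40.9,-0.5,-0.2,0,-20.7],[1,17.2,40.9,-0.5,-0.2,0,-20.7],[1,17.2,40.9,-0.5,-0.2,0,-20.7]]]}}

```text
clock: 16.05
eef_pos: [537.8, -209.5, 162.8]
tcp_rot: [3.141, -0.001, 0.076]
contact_force: [0.7, -1.2, 0.8]
opening: 0.998
```

>>> {"name": "apply_moves", "arguments": {"targets": [[[1,0,0,0,0,0,0],[1,0,0,0,0,0,0]]]}}

```text
clock: 16.25
eef_pos: [537.5, -210.7, 162.5]
tcp_rot: [-3.142, -0.0, 0.074]
contact_force: [-0.3, 0.2, -0.7]
opening: 0.997
```

Run:
```python
from h import *
delta([544,-260.3,32],.076)
```

```text
from [ 537.5 -210.7  162.5] [-3.142 -0.     0.074] F [-0.3  0.2 -0.7] op 0.997 t 16.25
delta [ 0.28  4.99 13.05] [-0.   -0.01 -0.14]
```

>>> {"name": "apply_moves", "arguments": {"targets": [[[1,0.2,3,0,0,0,0],[1,0.28,5,1,0,0,0],[1,0.28,5,4,0,0,0],[1,0.28,5,8,0,0,0],[1,0.28,5,11.5,0,0,0],[1,0.28,5,13,0,0,0],[1,0.28,5,13.05,0,0,0],[1,0.28,5,13.05,0,0,0]]]}}

```text
clock: 17.05
eef_pos: [544.5, -260.2, 32.5]
tcp_rot: [3.142, -0.001, 0.074]
contact_force: [-0.2, -0.0, 0.6]
opening: 0.996
```

Run:
```python
from h import *
delta([544,-260.3,32],.076); grab("wrist","w6")
```

```text
from [ 544.5 -260.2   32.5] [ 3.142e+00 -1.000e-03  7.400e-02] F [-0.2 -0.   0.6] op 0.996 t 17.05
delta [-0.05  0.01  0.05] [ 0.   -0.03 -0.12]
```

View pics/w6.png

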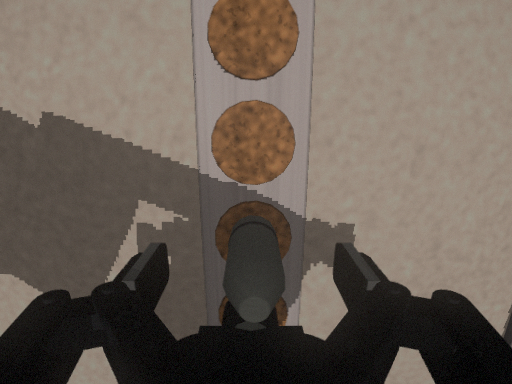

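The high objective is centred between the jaws (tip at column 254) and nothing else is near them. Close and lift.

>>> {"name": "apply_moves", "arguments": {"targets": [[[-1,0,0,0,0,0,0],[-1,0,0,0,0,0,0],[-1,0,0,0,0,0,0],[-1,0,0,0,0,0,0],[-1,0,0,0,0,0,0],[-1,0,0,0,0,0,0],[-1,0,0,0,0,0,0],[-1,0,0,0,0,0,0]]]}}

```text
clock: 17.9
eef_pos: [545.2, -260.7, 34.0]
tcp_rot: [3.14, -0.002, 0.074]
contact_force: [-1.6, -0.1, 5.5]
opening: 0.315
```

>>> {"name": "apply_moves", "arguments": {"targets": [[[-1,0,0,0,0,0,0],[-1,0,0,-0.5,0,0,0],[-1,0,0,-1.5,0,0,0],[-1,0,0,-3,0,0,0],[-1,0,0,-6,0,0,0],[-1,0,0,-9,0,0,0],[-1,0,0,-12,0,0,0],[-1,0,0,-12,0,0,0]]]}}

```text
clock: 18.7
eef_pos: [547.6, -261.9, 159.6]
tcp_rot: [3.136, -0.01, 0.074]
contact_force: [0.9, -0.1, -0.9]
opening: 0.312
```

Run:
```python
from h import *
delta([510.9,236.2,150],-.286)
```

```text
from [ 547.6 -261.9  159.6] [ 3.136 -0.01   0.074] F [ 0.9 -0.1 -0.9] op 0.312 t 18.7
delta [ 1.000e-02 -4.995e+01  7.000e-01] [ 0.2  -0.59 20.62]
```

>>> {"name": "apply_moves", "arguments": {"targets": [[[-1,0,-4,0,0,0,3],[-1,0,-8.5,0,0,-0.3,6],[-1,0,-13,0.4,0,-0.6,9],[-1,0,-17.5,0.7,0.2,-0.6,12],[-1,0,-22,0.7,0.2,-0.6,15],[-1,0,-26.5,0.7,0.2,-0.6,18],[-1,0,-30,0.7,0.2,-0.6,20.6],[-1,0,-32,0.7,0.2,-0.6,20.6]]]}}

```text
clock: 19.5
eef_pos: [523.3, 59.7, 151.1]
tcp_rot: [-3.141, 0.0, -0.285]
contact_force: [-0.3, -1.2, -1.1]
opening: 0.313
```

Run:
```python
from h import *
delta([510.9,236.2,150],-.286)
```

```text
from [523.3  59.7 151.1] [-3.141  0.    -0.285] F [-0.3 -1.2 -1.1] op 0.313 t 19.5
delta [ -6.16 -16.59   0.11] [-0.02  0.02  0.03]
```

>>> {"name": "apply_moves", "arguments": {"targets": [[[-1,-1.4,-4,0,0,0,0],[-1,-3,-8,0,0,0,0],[-1,-4.4,-12,0,0,0,0],[-1,-5.6,-15,0,0,0,0],[-1,-6.2,-16.6,0,0,0,0],[-1,-6.2,-16.6,0,0,0,0],[-1,-6.2,-16.6,0,0,0,0]]]}}

```text
clock: 20.2
eef_pos: [510.3, 235.8, 151.0]
tcp_rot: [3.141, 0.001, -0.285]
contact_force: [0.1, -0.4, -1.3]
opening: 0.31
```

Run:
```python
from h import *
delta([510.9,236.2,30],-.286); grab("wrist","w7")
```

```text
from [510.3 235.8 151. ] [ 3.141e+00  1.000e-03 -2.850e-01] F [ 0.1 -0.4 -1.3] op 0.31 t 20.2
delta [ 0.06 -0.06 12.1 ] [0.03 0.04 0.07]
```

View pics/w7.png

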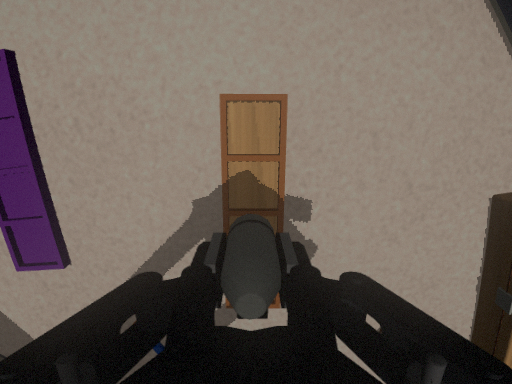

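The high objective is upright and over the second compartment from the far end. Lowering; contact is expected at about z 25.

>>> {"name": "apply_moves", "arguments": {"targets": [[[-1,0,0,1,0,0,0],[-1,0,0,4,0,0,0],[-1,0,0,7.5,0,0,0],[-1,0,0,10.5,0,0,0],[-1,0,0,11.7,0,0,0],[-1,0,0,12,0,0,0],[-1,0,0,12.2,0,0,0],[-1,0,0,12.3,0,0,0]]]}}

```text
clock: 21.05
eef_pos: [511.3, 235.5, 29.1]
tcp_rot: [-3.141, -0.001, -0.286]
contact_force: [-0.5, -0.4, -1.3]
opening: 0.315
```

>>> {"name": "apply_moves", "arguments": {"targets": [[[-1,0,0,0.05,0,0,0],[-1,0,0,0.1,0,0,0],[-1,0,0,0.15,0,0,0]]]}}

```text
clock: 21.35
eef_pos: [511.6, 235.7, 28.2]
tcp_rot: [-3.14, -0.002, -0.286]
contact_force: [-0.5, 0.5, -1.4]
opening: 0.315
```

>>> {"name": "apply_moves", "arguments": {"targets": [[[-1,0,0,0.1,0,0,0],[-1,0,0,0.2,0,0,0],[-1,0,0,0.28,0,0,0],[-1,0,0,0.28,0,0,0]]]}}

```text
clock: 21.75
eef_pos: [511.5, 235.7, 25.2]
tcp_rot: [-3.14, -0.001, -0.286]
contact_force: [0.8, 0.2, -2.8]
opening: 0.313
```

>>> {"name": "apply_moves", "arguments": {"targets": [[[-1,0,0,0.05,0,0,0],[-1,0,0,0.1,0,0,0],[-1,0,0,0.1,0,0,0]]]}}

```text
clock: 22.05
eef_pos: [511.7, 235.8, 24.9]
tcp_rot: [-3.14, -0.002, -0.286]
contact_force: [-2.2, -0.3, 7.6]
opening: 0.316
```

Contact at 24.9. Release and rise well clear.

>>> {"name": "apply_moves", "arguments": {"targets": [[[0,0,0,0,0,0,0],[0.5,0,0,0,0,0,0],[1,0,0,0,0,0,0],[1,0,0,0,0,0,0],[1,0,0,-2,0,0,0],[1,0,0,-6,0,0,0],[1,0,0,-10,0,0,0],[1,0,0,-14,0,0,0]]]}}

```text
clock: 22.85
eef_pos: [511.1, 235.5, 166.2]
tcp_rot: [-3.141, -0.001, -0.286]
contact_force: [0.1, 0.5, 0.5]
opening: 0.999
```

Run:
```python
from h import *
delta([547,-317.3,165],.076)
```

```text
from [511.1 235.5 166.2] [-3.141e+00 -1.000e-03 -2.860e-01] F [0.1 0.5 0.5] op 0.999 t 22.85
delta [19.04 52.02  0.09] [ -0.05  -0.07 -20.74]
```

>>> {"name": "apply_moves", "arguments": {"targets": [[[1,19,52,0,0,0,-20.7],[1,19,52,0,0,0,-20.7],[1,19,52,0,0,0,-20.7],[1,19,52,0,0,0,-20.7],[1,19,52,0,0,0,-20.7],[1,19,52,0,0,0,-20.7],[1,19,52,0,0,0,-20.7],[1,19,52,0,0,0,-20.7]]]}}

```text
clock: 23.65
eef_pos: [536.3, -158.2, 165.7]
tcp_rot: [-3.141, -0.002, 0.075]
contact_force: [0.7, -0.3, 0.2]
opening: 1.002
```

Run:
```python
from h import *
delta([547,-317.3,165],.076)
```

```text
from [ 536.3 -158.2  165.7] [-3.141e+00 -2.000e-03  7.500e-02] F [ 0.7 -0.3  0.2] op 1.002 t 23.65
delta [-0.13 15.94  0.06] [-0.03 -0.09 -0.04]
```

>>> {"name": "apply_moves", "arguments": {"targets": [[[1,-0.1,16,0,0,0,0],[1,-0.1,16,0,0,0,0],[1,-0.1,16,0,0,0,0],[1,-0.1,16,0,0,0,0],[1,-0.1,16,0,0,0,0],[1,-0.1,16,2,0,0,0],[1,-0.1,16,5,0,0,0],[1,-0.1,16,5,0,0,0]]]}}

```text
clock: 24.45
eef_pos: [544.9, -314.5, 112.1]
tcp_rot: [-3.137, 0.004, 0.076]
contact_force: [-0.2, 0.4, 0.0]
opening: 1.008
```

Run:
```python
from h import *
delta([546.8,-317.3,39.5],.076); grab("wrist","w8")
```

```text
from [ 544.9 -314.5  112.1] [-3.137  0.004  0.076] F [-0.2  0.4  0. ] op 1.008 t 24.45
delta [0.19 0.32 7.26] [-0.28  0.23  0.03]
```

View pics/w8.png

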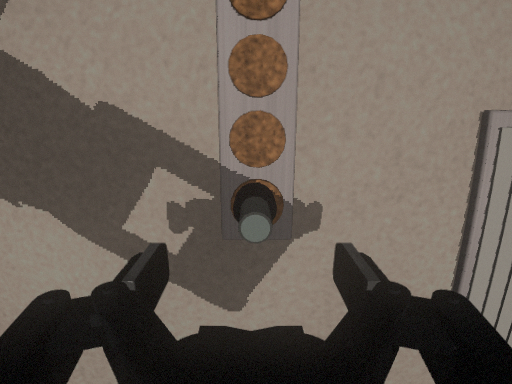

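The eyepiece is nearly centred (tube top at (256,228)) and still upright. Descending.

>>> {"name": "apply_moves", "arguments": {"targets": [[[1,0.19,0.3,0.5,-0.3,0.2,0],[1,0.19,0.3,2,-0.3,0.2,0],[1,0.19,0.3,4.5,-0.3,0.2,0],[1,0.19,0.3,6.5,-0.3,0.2,0],[1,0.19,0.3,7.2,-0.3,0.2,0],[1,0.19,0.3,7.3,-0.3,0.2,0],[1,0.19,0.3,7.3,-0.3,0.2,0]]]}}

```text
clock: 25.2
eef_pos: [548.5, -318.2, 41.6]
tcp_rot: [3.139, -0.002, 0.077]
contact_force: [0.4, -0.4, 0.4]
opening: 0.997
```

>>> {"name": "apply_moves", "arguments": {"targets": [[[-1,0,0,0,0,0,0],[-1,0,0,0,0,0,0],[-1,0,0,0,0,0,0],[-1,0,0,0,0,0,0],[-1,0,0,0,0,0,0],[-1,0,0,0,0,0,0],[-1,0,0,0,0,0,0],[-1,0,0,0,0,0,0]]]}}

```text
clock: 26.0
eef_pos: [548.6, -318.3, 42.0]
tcp_rot: [3.139, -0.002, 0.077]
contact_force: [-1.2, 0.7, 6.2]
opening: 0.262
```

>>> {"name": "apply_moves", "arguments": {"targets": [[[-1,0,0,0,0,0,0],[-1,0,0,-0.5,0,0,0],[-1,0,0,-1.5,0,0,0],[-1,0,0,-3,0,0,0],[-1,0,0,-6,0,0,0],[-1,0,0,-9,0,0,0],[-1,0,0,-12,0,0,0],[-1,0,0,-12,0,0,0]]]}}

```text
clock: 26.8
eef_pos: [550.9, -319.5, 167.9]
tcp_rot: [3.134, -0.009, 0.077]
contact_force: [0.3, -0.8, -0.3]
opening: 0.269
```

Run:
```python
from h import *
delta([527.3,291.8,160],-.286)
```

```text
from [ 550.9 -319.5  167.9] [ 3.134 -0.009  0.077] F [ 0.3 -0.8 -0.3] op 0.269 t 26.8
delta [  2.32 -61.13   0.37] [ 0.32 -0.61 20.77]
```

>>> {"name": "apply_moves", "arguments": {"targets": [[[-1,0,-4,0,0,0,3],[-1,0.2,-8.5,0,0.3,-0.3,6],[-1,0.4,-13,0.2,0.3,-0.6,9],[-1,0.6,-17.5,0.4,0.3,-0.6,12],[-1,0.8,-22,0.4,0.3,-0.6,15],[-1,1,-26.5,0.4,0.3,-0.6,18],[-1,1.2,-31,0.4,0.3,-0.6,20.7],[-1,1.4,-35,0.4,0.3,-0.6,20.7]]]}}

```text
clock: 27.6
eef_pos: [537.5, 32.6, 161.7]
tcp_rot: [3.142, -0.0, -0.286]
contact_force: [1.4, 0.5, -1.2]
opening: 0.267
```

Run:
```python
from h import *
delta([527.3,291.8,160],-.286)
```

```text
from [537.5  32.6 161.7] [ 3.142 -0.    -0.286] F [ 1.4  0.5 -1.2] op 0.267 t 27.6
delta [ -8.29 -24.58   0.17] [ 0.   -0.01 -0.01]
```

>>> {"name": "apply_moves", "arguments": {"targets": [[[-1,-1.4,-4,0,0,0,0],[-1,-2.8,-8.3,0,0,0,0],[-1,-4.3,-12.8,0,0,0,0],[-1,-5.9,-17.3,0,0,0,0],[-1,-7.2,-21.5,0,0,0,0],[-1,-8.3,-24.6,0,0,0,0],[-1,-8.3,-24.6,0,0,0,0],[-1,-8.3,-24.6,0,0,0,0]]]}}

```text
clock: 28.4
eef_pos: [526.7, 292.3, 161.5]
tcp_rot: [3.141, 0.0, -0.284]
contact_force: [0.1, -0.6, -1.5]
opening: 0.268
```

Run:
```python
from h import *
delta([527.3,291.8,36],-.286); grab("wrist","w9")
```

```text
from [526.7 292.3 161.5] [ 3.141  0.    -0.284] F [ 0.1 -0.6 -1.5] op 0.268 t 28.4
delta [ 0.07  0.02 12.55] [0.05 0.01 0.1 ]
```

View pics/w9.png

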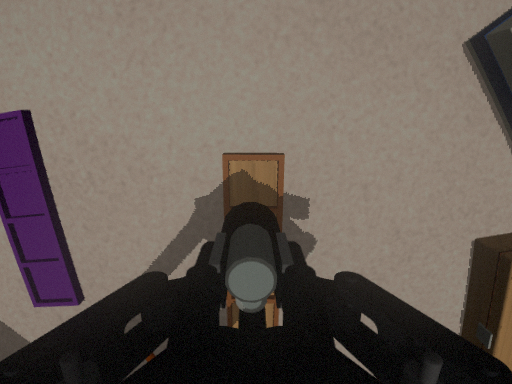

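The eyepiece is upright over the far-end compartment. Lowering; contact is expected at about z 33.

>>> {"name": "apply_moves", "arguments": {"targets": [[[-1,0,0,1,0,0,0],[-1,0,0,4,0,0,0],[-1,0,0,8,0,0,0],[-1,0,0,11,0,0,0],[-1,0,0,12,0,0,0],[-1,0,0,12.3,0,0,0],[-1,0,0,12.5,0,0,0],[-1,0,0,12.5,0,0,0]]]}}

```text
clock: 29.25
eef_pos: [527.7, 291.5, 37.7]
tcp_rot: [-3.141, -0.001, -0.286]
contact_force: [-0.6, 0.1, -1.5]
opening: 0.269
```

>>> {"name": "apply_moves", "arguments": {"targets": [[[-1,0,0,0.1,0,0,0],[-1,0,0,0.15,0,0,0],[-1,0,0,0.2,0,0,0],[-1,0,0,0.2,0,0,0]]]}}

```text
clock: 29.65
eef_pos: [527.7, 291.6, 35.9]
tcp_rot: [-3.141, -0.001, -0.286]
contact_force: [-0.3, 0.8, -1.5]
opening: 0.266
```

>>> {"name": "apply_moves", "arguments": {"targets": [[[-1,0,0,0.1,0,0,0],[-1,0,0,0.2,0,0,0],[-1,0,0,0.25,0,0,0],[-1,0,0,0.25,0,0,0]]]}}

```text
clock: 30.05
eef_pos: [527.6, 291.6, 33.2]
tcp_rot: [-3.141, -0.001, -0.286]
contact_force: [0.4, -0.1, -2.0]
opening: 0.266
```

>>> {"name": "apply_moves", "arguments": {"targets": [[[-1,0,0,0.05,0,0,0],[-1,0,0,0.1,0,0,0],[-1,0,0,0.1,0,0,0]]]}}

```text
clock: 30.35
eef_pos: [527.8, 291.7, 33.0]
tcp_rot: [-3.141, -0.001, -0.286]
contact_force: [-2.4, -1.3, 7.3]
opening: 0.264
```

Contact at 33.0. Release, rise, and back off to check.

>>> {"name": "apply_moves", "arguments": {"targets": [[[0,0,0,0,0,0,0],[0.5,0,0,0,0,0,0],[1,0,0,0,0,0,0],[1,0,0,0,0,0,0],[1,0,0,-2,0,0,0],[1,0,0,-6,0,0,0],[1,0,0,-10,0,0,0],[1,0,0,-14,0,0,0]]]}}

```text
clock: 31.15
eef_pos: [527.2, 291.5, 174.3]
tcp_rot: [-3.141, -0.001, -0.286]
contact_force: [0.2, 0.6, -0.0]
opening: 1.003
```

>>> {"name": "apply_moves", "arguments": {"targets": [[[1,0,4,-2,0,0,0],[1,0,6,-4,0,0,0],[1,0,7,-6,0,0,0],[1,0,7,-6,0,0,0],[1,0,7,-6,0,0,0],[1,0,7,-6,0,0,0]]]}}

```text
clock: 31.75
eef_pos: [507.1, 224.6, 233.1]
tcp_rot: [3.141, 0.0, -0.285]
contact_force: [-0.1, 0.2, -0.1]
opening: 1.001
```

Run:
```python
from h import *
s=grab("side","s2"); w=grab("wrist","w10"); print(r.sense()["clock"],r.sense()["eef_pos"])
a=w["pixels"]; b=cv2.resize(s["pixels"][90:230,150:336],(512,384)) 
cv2.imwrite("pics/fin.png",cv2.resize(np.hstack([a,b])[...,::-1],(800,300)))
c=np.array([502.7,208.4]); an=np.radians(73.64); y=np.array([np.cos(an),np.sin(an)])
for k,h in((-87,52),(-29,52),(29,76),(87,67)): print(k,proj(w,[[*(c+k*y),h]]).round(0),proj(s,[[*(c+k*y),h]]).round(0))
```

```text
31.85 [507.06410119 224.62590364 232.98888738]
-87 [[253. 256.]] [[243. 158.]]
-29 [[253. 214.]] [[235. 146.]]
29 [[253. 170.]] [[226. 128.]]
87 [[253. 115.]] [[219. 121.]]
```

View pics/fin.png

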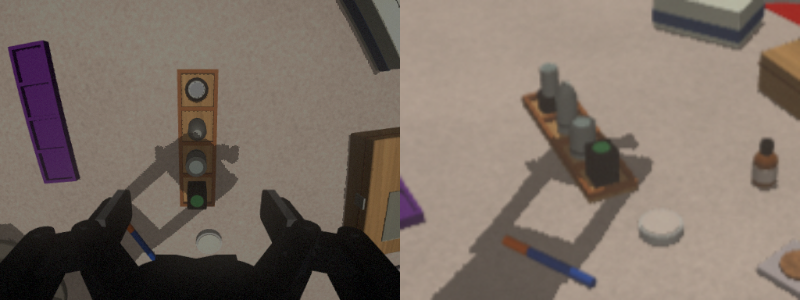

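All four parts stand upright, each in its own compartment. In the wrist picture the tops are at (252,115), (253,166), (251,211) and (252,256). The predicted centres were rows 115, 170, 214 and 256 at column 253, so every part is within about 5 mm. The gripper is clear of everything.

```bash
python3 -c "
from rig import r
print(r.sign_off())"
```

```text
the job is handed in; nothing more can be done
None
```

I moved all four parts from the stand into the wooden tray in mirrored order and handed the job in at about 32 s of robot time. From the tray's right end (as the robot sees it) to its left end, the order is now filter cube, low-power, high-power, eyepiece.

- **Set-down:** each part was lowered until it touched the floor, then released. Contact came at the height predicted from its grip, within about 0.1 mm, with a force of 7–9 N.
- **Final pictures:** wrist and side views showed all four parts upright and the gripper clear. In the wrist view their tops were within about 5 mm of the compartment centres; the limit is 16 mm.
- **Disagreements:** the top and wrist cameras differed by about 2–3 mm on the stand and the tray, so I used the wrist values. The gripper opening on the low-power objective read about 32 mm against its 34 mm diameter. I checked that grasp in a picture and the part was held straight.

The sign-off reported no verdict.

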